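Fit the lens of the sideboard uplighter

ROBOT

A 6-joint arm with a two-finger parallel gripper is mounted at the origin on the work surface. World frame = base frame: x ahead of the robot, y to its left, z up, the work surface at z = 0. Lengths are in m, angles in degrees, forces in N, time in s.
With the tool pointing down it reaches from about 0.425 to 1.125 m from the base axis. Payload 14.9 kg.
Tool frame: the origin (TCP) lies on the centre line of the jaws, within the pads' length; the fingertips stand env.tips_ahead ahead of it and the grasp point (between the pads) lies 2 mm behind it (env.tips_ahead is the distance from the TCP to the fingertips, in m); z points along the fingers, y is the direction in which the jaws open and shut (so a half turn about z gives the same grasp; the last joint's range is limited). The gripper opens to 91 mm and grips with 3 to 60 N. Pads are 32 mm wide; open, the fingers measure 118 mm over their backs; the gripper's body (76 mm by 178 mm) begins 60 mm behind the grasp point.
Start: joints at [62.664, 21.709, 99.362, -0, 58.929, -1.908], TCP at [0.301, 0.632, 0.209] pointing down, gripper open.
Joint ranges: [-158.91, 158.91], [-42.39, 125.64], [0.06, 152.35], [-60.88, 240.88], [17.5, 164.5], [-176.32, 176.32]. Speed limits (degrees/s): [108.29, 108.29, 136.94, 180, 180, 180].

INTERFACE

Orientations are given as [roll, pitch, yaw] about the fixed x, y, z axes, in that order (R = Rz(yaw) Ry(pitch) Rx(roll)).
In Python, from plant import env, get_image, get_calibration, finder gives the robot as it stands. The module is installed in compiled form; this text tells all that it offers.
- The arm moves only by the tool step_arm, never from a script. Its argument "steps" is a list of rows, each an object with "gripper": the finger opening in cm, from 0 to 9.12; "travel": the shift along the tool's x, y, z in cm, a list of three; "delta_rot": the turn, a rotation vector about the tool's x, y, z in rad, a list of three. In form: [{"gripper": gripper, "travel": [dx, dy, dz], "delta_rot": [wx, wy, wz]}, ...]. A call has 1 to 5 rows; each row shifts and turns the commanded pose from where the row before left it, along the tool's axes as they then stand; what a row does not reach is not made up. A row lasts 1/10 s, in which the tool goes at most 50 mm and 8.59 degrees, less where a joint would pass 70% of its speed; a pose out of reach is approached as far as the arm can. A call with a gripper value outside its range is refused whole. The fingers move at their own pace and stop on an object; "force" is the grip in N (left out, the last holds). Time passes only in rows, so rows that do not move let the fingers close. It gives the time, the measured TCP pose, the force and the opening at its end, in the units of the state.
- env.observe(): the state, without advancing time (a new reading comes with each control period).
- get_image(name): name is "scene" or "top"; returns the picture (420x560x3 uint8, blue, green, red); there is no depth.
- get_calibration(name): a dict with "fx", "fy", "cx", "cy" (pixels), "origin" and "attitude" of the camera in the world. Camera axes: x right, y down, z forward; pixel columns grow to the right and rows downward; lengths in m; the calibration is good to about 2 mm. A picture is of the moment at which its call begins. get_calibration takes no time and is no camera call.
- env.hand_in(): hands the job in, once; it reports no verdict.
Trained networks look in the newest picture that a camera, given by its name, has taken for a name from the list of things; names that differ only in an ending like _2 or _b are one class to them, and where a whole thing is asked for, a point or a joint stands for the part that bears it (a point fixed in the world has none). Each returns a list of dicts, best first, with "confidence" (0 to 1); they miss things now and then, are a little off and sometimes report something else, mostly with a low value. They report only what shows in the picture. A call takes as long as a camera call. They do not tell look-alikes from the thing itself.
- finder.search_frame(camera, query): "at" ([column, row] in pixels, amid what is visible of it).
- finder.pinpoint(camera, query): "at" ([column, row] in pixels: a listed point, or the origin of a listed thing).
The state is a dict: "clock": time; "joint_pos": joint angles; "dq": joint speeds; "joint_torque": joint torques, N m; "eef_pos": TCP position; "eef_rot": TCP orientation; "force": force on the tool from outside, world axes, zero at the start; "ft_torque": the same for the moment, N m; "width": finger opening in m.
Only numpy, scipy, OpenCV 4.12 (cv2) and the standard library are available. Lean on these libraries where they do the work, as an engineer would, in place of code of your own. Each camera call takes 0.05 s, during which the arm holds its last target. There are 200 camera calls.

TASK

The uplighter needs its lens: drop the amber lens, dome up, fully into the open top of the blue lamp and let go of it, then set the black retaining ring over it and screw it clockwise until it is just snug, so that the lens is firmly held but the ring is never forced. Leave the mugs and the other crockery alone.

Things in the scene. Friction and masses are not known exactly. Their poses are not given: they have to be found in the camera images.
- lamp: Blue uplighter fixed to the top. Origin: centre of its underside, z up. Oak foot 110 mm wide, 12 mm high; column 45 mm across, its rim 100 mm above the origin. The open top is the lens cell; a three-start thread runs round the outside just below the rim. White marks on column and foot show the three thread gaps, the first at the lamp's +x, the others at 120 degree steps.
- lens: Amber glass lens: a disc 36 mm across and 16 mm thick, lower edge chamfered 2 mm, with a dome 22 mm across rising 4 mm more on top. Origin: centre of the flat underside, z up through the dome. It lies dome up on a 6 mm cork coaster 96 mm across. About 40 g.
- ring: Black knurled retaining ring, a cap with a hole: 62 mm across, 23 mm high, about 60 g. Origin: centre of the open underside, z up. The lip on top is 4 mm thick with a hole 28 mm wide; its underside, 19 mm above the origin, presses on the lens's shoulder. It lies lip up on a second cork coaster, 6 mm thick.
- cell_rim (a point): Centre of the cell's mouth, at rim height. The bore is 38 mm wide; its floor is a white spring seat (12 N/mm, 3.5 mm travel) 7 to 12 mm below the rim, set differently each time and not told, so the seated lens's shoulder stands 4 to 9 mm above the rim.
- thread_gap (a point): Middle of the thread gap at the lamp's +x, 24 mm out, 5 mm below the rim. Three gaps, 35 degrees each, let the ring's lugs straight down until its lip rests on the lens; lugs off the gaps ride on the ramps between them. Under each ramp (51 mm across) the thread falls 7.5 mm per radian clockwise seen from above, for 85 degrees, to a stop.
- snug (a point): Point on the lamp axis, 7 mm below the rim. On tightening: from gap centre the ring turns clockwise 0.45 to 1.1 rad before the thread takes load (felt as a pull down on whatever holds it), then sinks 7.5 mm per rad. Snug is about 14 N on the lens, some 0.15 rad past first load; over 18 N is too tight, 35 N breaks the lens. The thread locks by friction and stays when let go.
- lug (a point): Middle of the ring's lug at its +x, 25.5 mm out, 2.5 mm above the underside. Three steel lugs at 120 degree steps, 7 mm wide, 4 mm high, stand inside the skirt (bore 54 mm) and reach in to 47 mm across; a white dot on the lip marks each.
- mug_a: Blue mug, 72 mm wide, 75 mm high; bystander. Origin: centre of its underside.
- mug_b: Blue mug, 72 mm wide, 75 mm high; bystander. Origin: centre of its underside.
- tumbler: Clear glass, 72 mm wide, 85 mm high; bystander. Origin: centre of its underside.
- sugar_jar: Sugar jar, 64 mm wide, 80 mm high; bystander. Origin: centre of its underside.
- salt: White salt pot, 34 mm wide, 60 mm high; bystander. Origin: centre of its underside.
- spoon: Teaspoon lying flat; bystander. Origin: under its middle.
Things that resemble listed ones, but are neither listed nor needed, are in the scene too. Of the things shaped like the ring, the black one is meant.

How it is judged (in metres and radians):
On the way:
1. the lens lies dome up in the cell, down on its seat, let go (horizontal distance between lens and lamp below 0.003 m and angle between lens's own z axis and vertical below 0.08 rad and z of lens in the frame of lamp below 0.0945 m and contact force between the fingers and lens below 0.2 N), for 0.2 s.
At the end, for the whole second after the job is handed in: Lens dome up in the cell (within 3 mm of the axis, level within 4.5 degrees, down on its seat); ring level on the lamp within 3 mm of the axis, at rest, its thread pressing the lens with 9 to 18 N (horizontal distance between each of lens, ring and lamp below 0.003 m and angle between each of lens, ring's own z axis and vertical below 0.08 rad and z of lens in the frame of lamp below 0.0945 m and z of ring in the frame of lamp below 0.0905 m and contact force between ring and lens between 9 and 18 N and linear speed of ring below 0.01 m/s); the robot touches nothing.
It fails at once if the ring presses the lens with more than 35 N (contact force between ring and lens above 35 N).
It fails at once if the lens is pushed against the lamp with more than 35 N (contact force between lens and lamp above 35 N).
It fails at once if the ring is forced on the lamp with more than 60 N (contact force between ring and lamp above 60 N).
It fails at once if crockery moved by more than 30 mm or tipped (distance of any of mug_a, mug_b, tumbler, sugar_jar, salt, spoon from where it was at the start of the episode above 0.03 m or angle between any of mug_a, mug_b, tumbler, sugar_jar, salt's own z axis and vertical above 0.5 rad).
It also fails if it takes over 72 s, if anything falls off the work surface, if the arm or the gripper's body presses on something with over 40 N, if the wrist force passes 120 N, or if a joint passes its speed limit or range.

## Working session

There is one attempt and no reset: what is moved stays moved. The work goes in short steps, Python scripts to look and compute and a tool call to move; the robot and the scene stay as the last step left them, time stands still between calls to the robot, and variables do not carry over. Pictures are saved under pics/ and viewed, about 8 in all and at most 12, crops included, and the job is handed in when it is done.

Besides the shell and the picture viewer there is one more tool, called after "Emit:" as name(argument=value, ...), one argument or row to a line, values as JSON. step_arm: Moves the arm, as the interface text tells. Its arguments: {"type":"object","properties":{"steps":{"type":"array"},"force":{"type":"number"}},"required":["steps"]}

```bash
mkdir -p pics; cat > h.py <<'E'
import numpy as np, cv2
from plant import env, get_image, get_calibration, finder
from scipy.spatial.transform import Rotation as R
def Rm(c):
    a=np.array(c["attitude"],float)
    if a.shape==(3,3): return a
    return R.from_euler('xyz',a,degrees=True).as_matrix() if a.size==3 else R.from_quat(a).as_matrix()
def ray(cam,px):
    c=get_calibration(cam); d=np.array([(px[0]-c["cx"])/c["fx"],(px[1]-c["cy"])/c["fy"],1.])
    return np.array(c["origin"],float),Rm(c)@d
def onz(cam,px,z):
    o,d=ray(cam,px); return o+d*(z-o[2])/d[2]
def proj(cam,p):
    c=get_calibration(cam); q=Rm(c).T@(np.array(p)-np.array(c["origin"])); return np.array([c["fx"]*q[0]/q[2]+c["cx"],c["fy"]*q[1]/q[2]+c["cy"]])
E
python3 - <<'E'
from h import *
print(env.observe(), env.tips_ahead)
a=get_image("scene");b=get_image("top")
cv2.imwrite("pics/s1.png",a);cv2.imwrite("pics/t1.png",b)
for c in("scene","top"):
    print(c,get_calibration(c))
    for q,z in(("lamp",0),("cell_rim",.1),("thread_gap",.095),("lens",.006),("ring",.006),("lug",.0085)):
        for r in finder.pinpoint(c,q): print(q,np.round(r["at"],1),round(r["confidence"],2),np.round(onz(c,r["at"],z),4))
E
```

```text
{'clock': 0.0, 'joint_pos': array([ 6.26638114e+01,  2.17395455e+01,  9.93981381e+01, -8.17096332e-04,
        5.89293000e+01, -1.90912096e+00]), 'dq': array([ 0.02690269,  0.0496961 ,  0.03261374, -0.06703841, -0.01709154,
        0.01097148]), 'joint_torque': array([-5.64771790e-05, -7.63702726e+01, -4.34384072e+01,  6.51672087e-02,
        4.20764100e-02, -1.23630398e-04]), 'eef_pos': array([0.30037397, 0.63179507, 0.20785383]), 'eef_rot': array([-1.79933030e+02, -1.53252445e-03,  1.54573354e+02]), 'force': array([ 0.26234195,  0.50385681, -0.00723642]), 'ft_torque': array([ 0.01753906,  0.00963556, -0.05985713]), 'width': 0.09125351892075277} 0.017
scene {'fx': 519.2236880124724, 'fy': 519.2236880124724, 'cx': 274.3833582448814, 'cy': 222.2027673931029, 'origin': array([1.23780851, 0.38288525, 0.84566799]), 'attitude': array([-133.7166196 ,   -0.63577605,  122.82001981])}
lamp [282.  261.7] 0.74 [ 0.5851 -0.0071  0.    ]
cell_rim [289.6 229.2] 0.86 [0.5782 0.0044 0.1   ]
thread_gap [277.4 237.8] 0.94 [ 0.6086 -0.0057  0.095 ]
thread_gap [337.7 228.7] 0.29 [0.5176 0.0842 0.095 ]
l
[... 532 characters left out ...]
1013]), 'attitude': array([-173.72413953,   -1.13315394,  -90.28885952])}
lamp [252.2 204. ] 0.97 [0.5886 0.0053 0.    ]
cell_rim [253.2 199.1] 0.8 [ 0.5874 -0.0019  0.1   ]
thread_gap [252.5 190.1] 0.88 [ 0.6089 -0.      0.095 ]
lens [253.6 189.3] 0.52 [0.6251 0.0015 0.006 ]
lens [360.3 225. ] 0.44 [ 0.5342 -0.2656  0.006 ]
ring [156.1 200.6] 0.93 [0.5971 0.2446 0.006 ]
ring [173.7 294.6] 0.87 [0.3661 0.1953 0.006 ]
ring [166.1 245.5] 0.82 [0.4853 0.2168 0.006 ]
lug [150.6 207.9] 0.85 [0.5785 0.2569 0.0085]
lug [163.6 236.1] 0.78 [0.5084 0.2229 0.0085]
lug [292.7 151.2] 0.67 [ 0.7225 -0.0976  0.0085]
lug [179.2 289.1] 0.56 [0.3794 0.1817 0.0085]
lug [253.4 200.6] 0.22 [0.5961 0.0019 0.0085]
```

```bash
python3 -c "
import cv2,numpy as np
a=cv2.imread('pics/s1.png');b=cv2.imread('pics/t1.png')
cv2.imwrite('pics/b1.png',cv2.resize(b,(800,600),interpolation=2))"
```

```text
(no output)
```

View pics/b1.png

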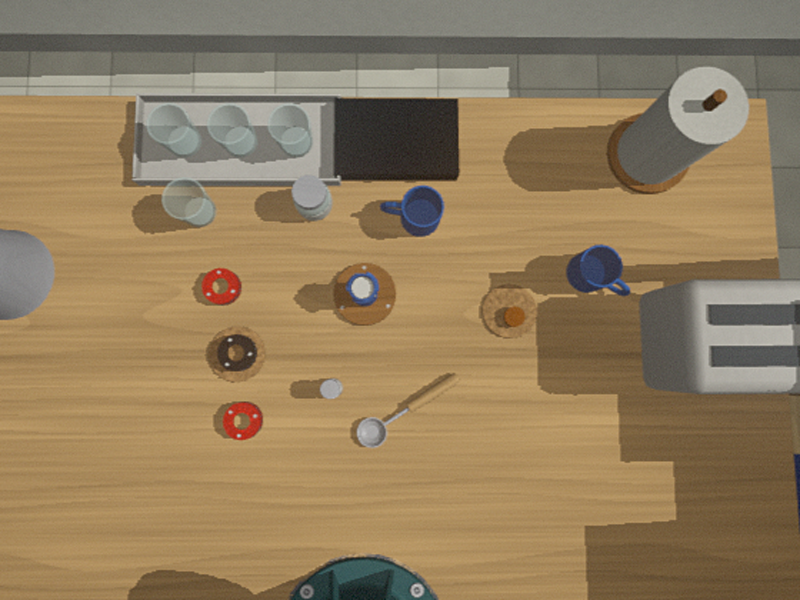

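View pics/s1.png

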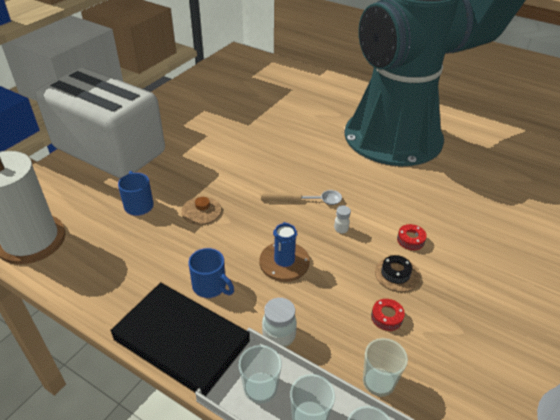

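Black ring candidates in the top view: red at (155,200), black at (166,246) and red at (170,294). The black one on the cork coaster is the one meant. The lens is amber at about (360,222). I'll confirm both with crops.

```bash
python3 - <<'E'
from h import *
a=cv2.imread('pics/s1.png');b=cv2.imread('pics/t1.png')
def crop(im,c,n=44):
    x,y=c;h=n//2
    return cv2.resize(im[y-h:y+h,x-h:x+h],(264,264),interpolation=cv2.INTER_CUBIC)
cv2.imwrite("pics/c1.png",np.vstack([np.hstack([crop(b,c) for c in((166,246),(253,203),(358,220))]),np.hstack([crop(a,c) for c in((397,270),(285,245),(202,206))])]))
for n,im in(("top",b),("scene",a)):
    hsv=cv2.cvtColor(im,cv2.COLOR_BGR2HSV)
    # amber: saturated orange
    x,y=(358,222) if n=="top" else (202,206)
    w=hsv[y-22:y+22,x-22:x+22]; m=((w[...,1]>190)&(w[...,0]<22)).astype(np.uint8)
    k,l,st,ce=cv2.connectedComponentsWithStats(m)
    for i in range(1,k):
        if st[i,4]>15: print(n,"lens",ce[i]+[x-22,y-22],st[i])
    x,y=(166,246) if n=="top" else (397,270)
    w=hsv[y-18:y+18,x-22:x+22]; m=(w[...,2]<75).astype(np.uint8)
    k,l,st,ce=cv2.connectedComponentsWithStats(m)
    for i in range(1,k):
        if st[i,4]>15: print(n,"ring",ce[i]+[x-22,y-18],st[i])
    g=w[...,2].astype(int)*((w[...,1]<60)&(w[...,2]>110)); k,l,st,ce=cv2.connectedComponentsWithStats((g>0).astype(np.uint8))
    for i in range(1,k):
        mm=l==i; yy,xx=np.nonzero(mm);wt=g[mm]; p=np.array([np.average(xx,weights=wt)+x-22,np.average(yy,weights=wt)+y-18]); print("dot",p,st[i,4],np.round(onz(n,p,.029),4))
E
```

```text
top lens [359.92920354 221.2920354 ] [ 17  15  14  14 113]
top ring [165.43023256 246.54651163] [  9   6  26  25 344]
dot [160.66236162 237.55535055] 7 [0.504  0.2244 0.029 ]
dot [174.54655493 247.33147114] 7 [0.4803 0.1905 0.029 ]
dot [158.5088634  254.65067779] 6 [0.463  0.2284 0.029 ]
scene ring [396.44576271 269.88813559] [  7   4  31  29 590]
dot [387.20372526 259.81024447] 6 [0.48   0.1899 0.029 ]
dot [406.95845697 262.00445104] 5 [0.4627 0.2275 0.029 ]
dot [397.50609756 273.51676829] 4 [0.5036 0.2234 0.029 ]
```

View pics/c1.png

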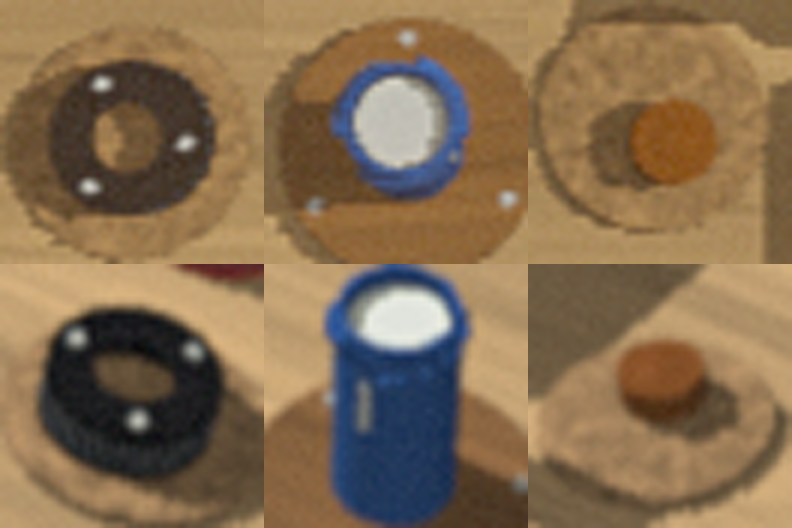

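The crops show the black ring with three dots, the lamp open with a white seat and three foot marks, and the amber lens dome up, off-centre on its coaster.

```bash
python3 - <<'E'
from h import *
a=cv2.imread('pics/s1.png');b=cv2.imread('pics/t1.png')
hsv=cv2.cvtColor(b,cv2.COLOR_BGR2HSV)
P=[]
for x,y in((254.8,187.2),(239.5,215.2),(271.7,214.2)):
    xi,yi=round(x),round(y); w=b[yi-3:yi+4,xi-3:xi+4].min(2).astype(float); w=np.clip(w-np.median(w)-15,0,None); yy,xx=np.mgrid[yi-3:yi+4,xi-3:xi+4]
    p=((xx*w).sum()/w.sum(),(yy*w).sum()/w.sum()); q=onz("top",p,.012)[:2]; P.append(q); print(np.round(p,2),np.round(q,4))
P=np.array(P);c=P.mean(0);print("lamp c",c,[np.degrees(np.arctan2(*(q-c)[::-1]))for q in P],np.linalg.norm(P-c,axis=1))
# white seat/blue rim/ amber
for n,im in(("top",b),("scene",a)):
    h=cv2.cvtColor(im,cv2.COLOR_BGR2HSV)
    cx,cy=(253,203) if n=="top" else (286,232)
    w=h[cy-14:cy+14,cx-16:cx+16]; m=((w[...,1]<50)&(w[...,2]>120)).astype(np.uint8)
    k,l,st,ce=cv2.connectedComponentsWithStats(m); i=1+st[1:,4].argmax()
    p=ce[i]+[cx-16,cy-14]; print(n,"seat",p,st[i],[np.round(onz(n,p,z),4) for z in(.09,.1)])
    cx,cy=(360,222) if n=="top" else (203,202)
    w=h[cy-14:cy+14,cx-16:cx+16]; m=((w[...,1]>165)&(w[...,0]<14 if n=="scene" else (w[...,1]>185))).astype(np.uint8)
    k,l,st,ce=cv2.connectedComponentsWithStats(m); i=1+st[1:,4].argmax()
    p=ce[i]+[cx-16,cy-14]; print(n,"lens",p,st[i],[np.round(onz(n,p,z),4) for z in(.014,.022)])
for p in((.5885,.0),): 
    for z in(0,.1): print(proj("top",(*p,z)),proj("scene",(*p,z)))
E
```

```text
[254.72 187.14] [ 0.6296 -0.0015]
[238.99 215.03] [0.5596 0.0373]
[271.76 214.11] [ 0.5617 -0.044 ]
lamp c [ 0.58365614 -0.00272582] [np.float64(1.4937056214448212), np.float64(120.93918700096243), np.float64(-118.03533101797426)] [0.04599146 0.04669817 0.0467367 ]
top seat [253.09574468 201.0212766 ] [  9   5  16  15 188] [array([ 0.5843, -0.0012,  0.09  ]), array([ 0.583 , -0.0017,  0.1   ])]
top lens [359.77941176 221.30147059] [  9   7  14  14 136] [array([ 0.5428, -0.2628,  0.014 ]), array([ 0.5422, -0.261 ,  0.022 ])]
scene seat [285.42857143 231.44360902] [  7   9  17  10 133] [array([ 0.5797, -0.0044,  0.09  ]), array([0.5884, 0.0007, 0.1   ])]
scene lens [201.65384615 202.23076923] [  9  10  13  11 104] [array([ 0.54  , -0.2647,  0.014 ]), array([ 0.5467, -0.2585,  0.022 ])]
[254.28583968 204.04550661] [283.93665102 264.00806641]
[252.36561592 198.63715323] [285.10309449 231.32918168]
```

Emit:
step_arm(
  steps=[
    {"gripper": 9.1, "travel": [0, 0, 0], "delta_rot": [0, 0, 0.141]},
    {"gripper": 9.1, "travel": [0, 0, 0], "delta_rot": [0, 0, 0.141]},
    {"gripper": 9.1, "travel": [0, 0, 0], "delta_rot": [0, 0, 0.141]},
    {"gripper": 9.1, "travel": [0, 0, 0], "delta_rot": [0, 0, 0.141]},
    {"gripper": 9.1, "travel": [0, 0, 0], "delta_rot": [0, 0, 0.141]},
  ],
)

```text
clock: 1.2
eef_pos: [0.3006, 0.6322, 0.2085]
eef_rot: [180.0, 0.0, 113.8]
force: [0.3, -0.7, -1.2]
width: 0.0909
```

Emit:
step_arm(
  steps=[
    {"gripper": 9.1, "travel": [0, 0, 0], "delta_rot": [0, 0, 0.141]},
    {"gripper": 9.1, "travel": [0, 0, 0], "delta_rot": [0, 0, 0.141]},
    {"gripper": 9.1, "travel": [0, 0, 0], "delta_rot": [0, 0, 0.141]},
    {"gripper": 9.1, "travel": [0, 0, 0], "delta_rot": [0, 0, 0]},
  ],
)

```text
clock: 1.6
eef_pos: [0.3006, 0.6322, 0.2085]
eef_rot: [-180.0, 0.0, 89.8]
force: [0.2, -0.3, 0.8]
width: 0.0911
```

Emit:
step_arm(
  steps=[
    {"gripper": 9.1, "travel": [-4.47, 1.2, 0], "delta_rot": [0, 0, 0]},
    {"gripper": 9.1, "travel": [-4.47, 1.2, 0], "delta_rot": [0, 0, 0]},
    {"gripper": 9.1, "travel": [-4.47, 1.2, 0], "delta_rot": [0, 0, 0]},
    {"gripper": 9.1, "travel": [-4.47, 1.2, 0], "delta_rot": [0, 0, 0]},
    {"gripper": 9.1, "travel": [-4.47, 1.2, 0], "delta_rot": [0, 0, 0]},
  ],
)

```text
clock: 2.1
eef_pos: [0.3605, 0.407, 0.2086]
eef_rot: [180.0, -0.0, 90.2]
force: [0.5, -0.5, 1.0]
width: 0.0908
```

Emit:
step_arm(
  steps=[
    {"gripper": 9.1, "travel": [-4.47, 1.2, 0], "delta_rot": [0, 0, 0]},
    {"gripper": 9.1, "travel": [-4.47, 1.2, 0], "delta_rot": [0, 0, 0]},
    {"gripper": 9.1, "travel": [-4.47, 1.2, 0], "delta_rot": [0, 0, 0]},
    {"gripper": 9.1, "travel": [-4.47, 1.2, 0], "delta_rot": [0, 0, 0]},
    {"gripper": 9.1, "travel": [-4.47, 1.2, 0], "delta_rot": [0, 0, 0]},
  ],
)

```text
clock: 2.6
eef_pos: [0.4203, 0.1834, 0.2088]
eef_rot: [180.0, -0.0, 90.2]
force: [0.0, -0.5, 0.4]
width: 0.0911
```

Emit:
step_arm(
  steps=[
    {"gripper": 9.1, "travel": [-4.47, 1.2, 0], "delta_rot": [0, 0, 0]},
    {"gripper": 9.1, "travel": [-4.47, 1.2, 0], "delta_rot": [0, 0, 0]},
    {"gripper": 9.1, "travel": [-4.47, 1.2, 0], "delta_rot": [0, 0, 0]},
    {"gripper": 9.1, "travel": [-4.47, 1.2, 0], "delta_rot": [0, 0, 0]},
    {"gripper": 9.1, "travel": [-4.47, 1.2, 0], "delta_rot": [0, 0, 0]},
  ],
)

```text
clock: 3.1
eef_pos: [0.4802, -0.0405, 0.2089]
eef_rot: [180.0, 0.0, 90.2]
force: [0.4, 1.1, -0.2]
width: 0.0908
```

Emit:
step_arm(
  steps=[
    {"gripper": 9.1, "travel": [-4.47, 1.2, 0], "delta_rot": [0, 0, 0]},
    {"gripper": 9.1, "travel": [-4.47, 1.2, 0], "delta_rot": [0, 0, 0]},
    {"gripper": 9.1, "travel": [-4.47, 1.2, 0], "delta_rot": [0, 0, 0]},
    {"gripper": 9.1, "travel": [-4.47, 1.2, 0], "delta_rot": [0, 0, 0]},
    {"gripper": 9.1, "travel": [0, 0, 0], "delta_rot": [0, 0, 0]},
  ],
)

```text
clock: 3.6
eef_pos: [0.5289, -0.2216, 0.2088]
eef_rot: [179.9, 0.1, 90.0]
force: [0.7, 0.4, 0.5]
width: 0.091
```

Emit:
step_arm(
  steps=[
    {"gripper": 9.1, "travel": [-4.05, 1.35, 0], "delta_rot": [0, 0, 0]},
    {"gripper": 7, "travel": [0, 0, 4.5], "delta_rot": [0, 0, 0]},
    {"gripper": 7, "travel": [0, 0, 4.5], "delta_rot": [0, 0, 0]},
    {"gripper": 6, "travel": [0, 0, 4.5], "delta_rot": [0, 0, 0]},
    {"gripper": 6, "travel": [0, 0, 2], "delta_rot": [0, 0, 0]},
  ],
  force=8,
)

```text
clock: 4.1
eef_pos: [0.5391, -0.2564, 0.0498]
eef_rot: [-179.8, -0.1, 90.2]
force: [0.5, -0.1, 0.3]
width: 0.0619
```

Emit:
step_arm(
  steps=[
    {"gripper": 6, "travel": [0, 0, 1.0], "delta_rot": [0, 0, 0]},
    {"gripper": 6, "travel": [0, 0, 1.1], "delta_rot": [0, 0, 0]},
    {"gripper": 5, "travel": [0, 0, 0], "delta_rot": [0, 0, 0]},
  ],
)

```text
clock: 4.4
eef_pos: [0.5412, -0.2576, 0.0323]
eef_rot: [-180.0, -0.0, 90.0]
force: [0.1, 0.8, 0.5]
width: 0.0545
```

Emit:
step_arm(
  steps=[
    {"gripper": 5, "travel": [-0.4, 0.1, 0], "delta_rot": [0, 0, 0]},
    {"gripper": 4, "travel": [0, 0, 0], "delta_rot": [0, 0, 0]},
    {"gripper": 3, "travel": [0, 0, 0], "delta_rot": [0, 0, 0]},
    {"gripper": 3, "travel": [0, 0, 0], "delta_rot": [0, 0, 0]},
    {"gripper": 3, "travel": [0, 0, 0], "delta_rot": [0, 0, 0]},
  ],
)

```text
clock: 4.9
eef_pos: [0.5423, -0.2619, 0.0328]
eef_rot: [180.0, 0.0, 89.9]
force: [-0.7, -0.1, 0.1]
width: 0.03
```

```bash
python3 - <<'E'
from h import *
s=env.observe();print(s["eef_pos"],s["force"],s["width"])
a=get_image("scene");b=get_image("top")
def crop(im,c,n=66):
    x,y=map(int,c);h=n//2
    return cv2.resize(im[y-h:y+h,x-h:x+h],(396,396),interpolation=cv2.INTER_CUBIC)
cv2.imwrite("pics/g1.png",np.hstack([crop(a,(202,200)),crop(b,(360,221))]))
E
```

```text
[ 0.54227241 -0.26189979  0.03283717] [-0.67156757 -0.09590791  0.10212046] 0.03002011942067456
```

View pics/g1.png

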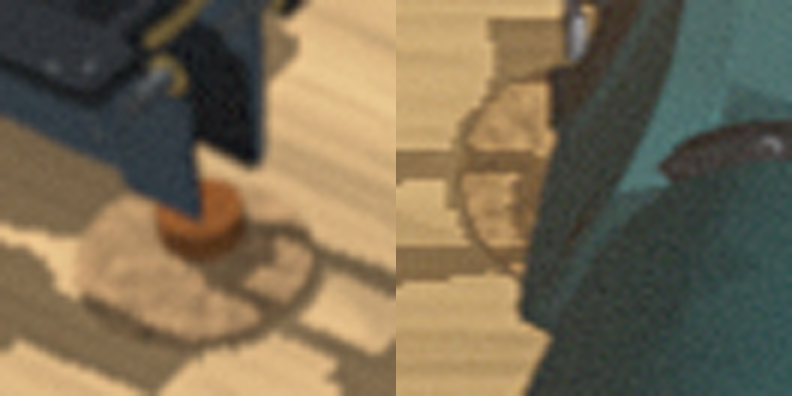

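```bash
python3 - <<'E'
from h import *
f=lambda p:np.round((proj("scene",p)-[202-33,200-33])*6)
for sx in(1,-1):
    for sy in(1,-1): print("tip",sx,sy,f((.5423+sx*.015,-.2619+sy*.016,.0158)))
for p in((.5423,-.262,.022),(.5603,-.262,.022),(.5243,-.262,.022),(.5423,-.244,.022),(.5423,-.28,.022),(.5423,-.262,.026),(.5423,-.262,.006)): print(p,f(p))
E
```

```text
tip 1 1 [205. 250.]
tip 1 -1 [142. 220.]
tip -1 1 [252. 208.]
tip -1 -1 [190. 179.]
(0.5423, -0.262, 0.022) [196. 202.]
(0.5603, -0.262, 0.022) [167. 227.]
(0.5243, -0.262, 0.022) [224. 177.]
(0.5423, -0.244, 0.022) [232. 219.]
(0.5423, -0.28, 0.022) [161. 186.]
(0.5423, -0.262, 0.026) [195. 195.]
(0.5423, -0.262, 0.006) [199. 232.]
```

The lens sits where expected, at crop (200,215). The fingertips show at about (198,215), roughly 15 mm higher than predicted, and the jaws closed to 30 mm above the lens. I'll go down gradually and test.

Emit:
step_arm(
  steps=[
    {"gripper": 5.5, "travel": [0, 0, 0], "delta_rot": [0, 0, 0]},
    {"gripper": 5.5, "travel": [0, 0, 0], "delta_rot": [0, 0, 0]},
    {"gripper": 5.5, "travel": [0, 0, 0.4], "delta_rot": [0, 0, 0]},
    {"gripper": 5.5, "travel": [0, 0, 0.4], "delta_rot": [0, 0, 0]},
    {"gripper": 5.5, "travel": [0, 0, 0.2], "delta_rot": [0, 0, 0]},
  ],
)

```text
clock: 5.5
eef_pos: [0.5419, -0.2617, 0.0219]
eef_rot: [-180.0, -0.0, 89.9]
force: [0.1, 0.5, -0.3]
width: 0.0549
```

Emit:
step_arm(
  steps=[
    {"gripper": 3.5, "travel": [0, 0, 0], "delta_rot": [0, 0, 0]},
    {"gripper": 3, "travel": [0, 0, 0], "delta_rot": [0, 0, 0]},
    {"gripper": 3, "travel": [0, 0, 0], "delta_rot": [0, 0, 0]},
    {"gripper": 3, "travel": [0, 0, 0], "delta_rot": [0, 0, 0]},
  ],
)

```text
clock: 5.9
eef_pos: [0.5423, -0.2619, 0.0227]
eef_rot: [180.0, 0.0, 89.9]
force: [0.6, 0.8, -0.3]
width: 0.0306
```

Emit:
step_arm(
  steps=[
    {"gripper": 5.5, "travel": [0, 0, 0], "delta_rot": [0, 0, 0]},
    {"gripper": 5.5, "travel": [0, 0, 0], "delta_rot": [0, 0, 0]},
    {"gripper": 5.5, "travel": [0, 0, 0.3], "delta_rot": [0, 0, 0]},
    {"gripper": 5.5, "travel": [0, 0, 0.3], "delta_rot": [0, 0, 0]},
    {"gripper": 5.0, "travel": [0, 0, 0], "delta_rot": [0, 0, 0]},
  ],
)

```text
clock: 6.4
eef_pos: [0.5419, -0.2617, 0.016]
eef_rot: [-180.0, -0.0, 89.9]
force: [-0.9, 0.0, -0.4]
width: 0.0508
```

Emit:
step_arm(
  steps=[
    {"gripper": 3.5, "travel": [0, 0, 0], "delta_rot": [0, 0, 0]},
    {"gripper": 3, "travel": [0, 0, 0], "delta_rot": [0, 0, 0]},
    {"gripper": 3, "travel": [0, 0, 0], "delta_rot": [0, 0, 0]},
    {"gripper": 3, "travel": [0, 0, 0], "delta_rot": [0, 0, 0]},
  ],
)

```text
clock: 6.8
eef_pos: [0.5423, -0.2619, 0.0169]
eef_rot: [180.0, 0.0, 89.9]
force: [-1.2, 0.4, 4.3]
width: 0.03
```

```bash
python3 - <<'E'
from h import *
s=env.observe();print(s["eef_pos"],s["force"],s["width"])
a=get_image("scene")
x,y=202,195;n=60
cv2.imwrite("pics/g2.png",cv2.resize(a[y-30:y+30,x-40:x+40],(800,600),interpolation=cv2.INTER_CUBIC))
E
```

```text
[ 0.54234361 -0.26193475  0.01685905] [-1.16316764  0.41323413  4.30751549] 0.029989280175215332
```

View pics/g2.png

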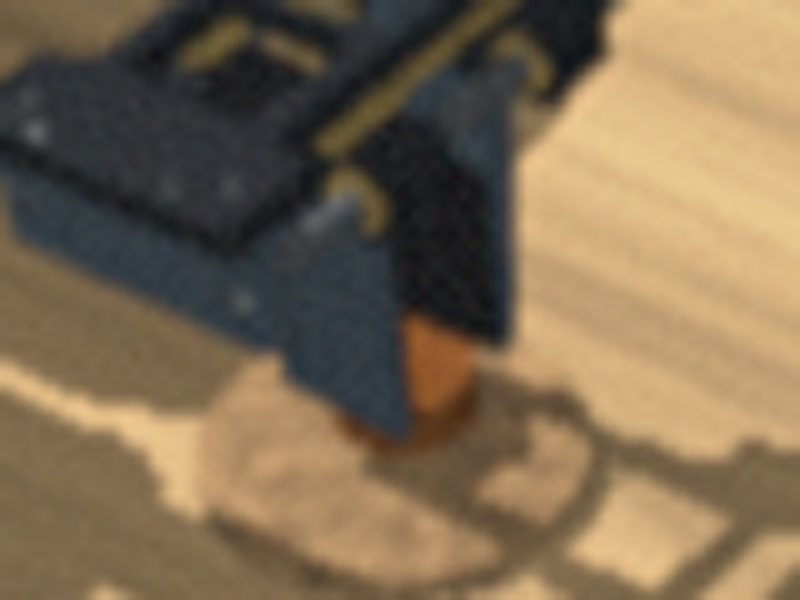

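```bash
python3 - <<'E'
from h import *
for z in (0,.006,.012,.018,.022,.026): print(z,proj("scene",(.5573,-.2459,z)),proj("scene",(.5273,-.2459,z)))
print("seen 203,209 ; 212.5? far (512/10+162, 345/10+165)=",51.2+162,34.5+165, get_calibration("scene")["origin"])
E
```

```text
0 [203.7988854  213.49330382] [211.51948382 206.50056062]
0.006 [203.5905231  211.64647961] [211.3396288  204.65762566]
0.012 [203.3807612  209.78725001] [211.15858335 202.80249273]
0.018 [203.16958556 207.91548961] [210.97633563 200.9350403 ]
0.022 [203.0280093  206.66062509] [210.85416329 199.68316712]
0.026 [202.88579405 205.40009678] [210.73144767 198.42572703]
seen 203,209 ; 212.5? far (512/10+162, 345/10+165)= 213.2 199.5 [1.23780851 0.38288525 0.84566799]
```

Emit:
step_arm(
  steps=[
    {"gripper": 3, "travel": [0, 0, -0.2], "delta_rot": [0, 0, 0]},
    {"gripper": 5.2, "travel": [0, 0, 0], "delta_rot": [0, 0, 0]},
    {"gripper": 5.2, "travel": [0, 0, 0.2], "delta_rot": [0, 0, 0]},
    {"gripper": 5.2, "travel": [0, 0, 0.3], "delta_rot": [0, 0, 0]},
    {"gripper": 5.2, "travel": [0, 0, 0.3], "delta_rot": [0, 0, 0]},
  ],
)

```text
clock: 7.35
eef_pos: [0.5421, -0.2618, 0.0102]
eef_rot: [-180.0, -0.0, 89.9]
force: [0.8, -1.0, -0.1]
width: 0.0517
```

Emit:
step_arm(
  steps=[
    {"gripper": 4, "travel": [0, 0, 0], "delta_rot": [0, 0, 0]},
    {"gripper": 3, "travel": [0, 0, 0], "delta_rot": [0, 0, 0]},
    {"gripper": 3, "travel": [0, 0, 0], "delta_rot": [0, 0, 0]},
    {"gripper": 3, "travel": [0, 0, 0], "delta_rot": [0, 0, 0]},
  ],
)

```text
clock: 7.75
eef_pos: [0.5422, -0.2619, 0.0106]
eef_rot: [180.0, 0.0, 89.9]
force: [-0.7, -0.2, -1.0]
width: 0.0354
```

Emit:
step_arm(
  steps=[
    {"gripper": 3, "travel": [0, 0, -1], "delta_rot": [0, 0, 0]},
    {"gripper": 3, "travel": [0, 0, -4], "delta_rot": [0, 0, 0]},
    {"gripper": 3, "travel": [0, 0, -5], "delta_rot": [0, 0, 0]},
    {"gripper": 3, "travel": [0, 0, -4], "delta_rot": [0, 0, 0]},
    {"gripper": 3, "travel": [0, 0, 0], "delta_rot": [0, 0, 0]},
  ],
  force=10,
)

```text
clock: 8.25
eef_pos: [0.545, -0.2633, 0.157]
eef_rot: [179.6, 0.2, 89.9]
force: [1.4, -0.6, -1.0]
width: 0.0354
```

Emit:
step_arm(
  steps=[
    {"gripper": 3, "travel": [2, 0.3, 0], "delta_rot": [0, 0, 0]},
    {"gripper": 3, "travel": [4, 0.6, 0], "delta_rot": [0, 0, 0]},
    {"gripper": 3, "travel": [4, 0.6, 0], "delta_rot": [0, 0, 0]},
    {"gripper": 3, "travel": [4, 0.6, 0], "delta_rot": [0, 0, 0]},
    {"gripper": 3, "travel": [4, 0.6, 0], "delta_rot": [0, 0, 0]},
  ],
)

```text
clock: 8.75
eef_pos: [0.569, -0.0803, 0.1504]
eef_rot: [-180.0, -0.0, 89.9]
force: [0.5, -0.2, -0.2]
width: 0.0353
```

Emit:
step_arm(
  steps=[
    {"gripper": 3, "travel": [4, 0.6, 0], "delta_rot": [0, 0, 0]},
    {"gripper": 3, "travel": [3, 0.6, 0], "delta_rot": [0, 0, 0]},
    {"gripper": 3, "travel": [0.94, 0.25, 0], "delta_rot": [0, 0, 0]},
    {"gripper": 3, "travel": [0, 0, 0], "delta_rot": [0, 0, 0]},
    {"gripper": 3, "travel": [0, 0, 0], "delta_rot": [0, 0, 0]},
  ],
)

```text
clock: 9.25
eef_pos: [0.5837, -0.0032, 0.1504]
eef_rot: [-180.0, 0.0, 89.9]
force: [-0.1, 0.1, -0.2]
width: 0.0349
```

```bash
python3 - <<'E'
from h import *
s=env.observe();print(s["eef_pos"],s["force"],s["width"])
a=get_image("scene")
x,y=286,225
cv2.imwrite("pics/l1.png",cv2.resize(a[y-45:y+45,x-60:x+60],(800,600),interpolation=cv2.INTER_CUBIC))
E
```

```text
[ 0.58365631 -0.00322037  0.15037266] [-0.11765678  0.0935213  -0.18624624] 0.03489794454632691
```

View pics/l1.png

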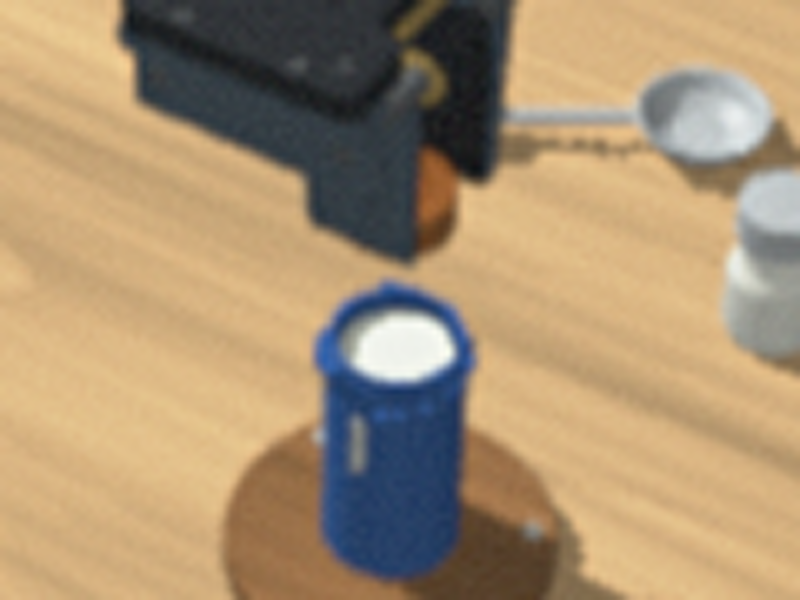

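```bash
python3 - <<'E'
from h import *
f=lambda p:np.round((proj("scene",p)-[226,180])*6.667)
X,Y=.5837,-.0032
for z in(.125,.133,.145,.155): print("near tip",z,f((X+.018,Y+.016,z)),"far",f((X-.018,Y+.016,z)))
for zb in (.125,.135,.146):
  o,_=ray("scene",(280,220)); v=np.array([o[1]-Y,-(o[0]-X)]); v/=np.linalg.norm(v)
  for s in(-1,):
    p=np.array([X,Y])-s*v*.018*-1
    print("side",zb,f((*p,zb)),f((*p,zb+.016)), f((*(np.array([X,Y])+v*.018),zb)))
  print("front bottom",f((X+.018*np.cos(.6),Y+.018*np.sin(.6),zb)))
E
```

```text
near tip 0.125 [409. 325.] far [472. 256.]
near tip 0.133 [410. 306.] far [473. 237.]
near tip 0.145 [411. 277.] far [474. 207.]
near tip 0.155 [412. 252.] far [476. 183.]
side 0.125 [455. 272.] [457. 233.] [336. 268.]
front bottom [398. 312.]
side 0.135 [456. 248.] [458. 209.] [337. 244.]
front bottom [399. 287.]
side 0.146 [458. 221.] [460. 181.] [337. 217.]
front bottom [400. 260.]
```

Emit:
step_arm(
  steps=[
    {"gripper": 3, "travel": [0.07, 0, 2], "delta_rot": [0, 0, 0]},
    {"gripper": 3, "travel": [0, 0, 1.5], "delta_rot": [0, 0, 0]},
    {"gripper": 3, "travel": [0, 0, 0.9], "delta_rot": [0, 0, 0]},
    {"gripper": 3, "travel": [0, 0, 0], "delta_rot": [0, 0, 0]},
  ],
)

```text
clock: 9.7
eef_pos: [0.583, -0.0023, 0.1051]
eef_rot: [-179.9, -0.0, 89.9]
force: [-0.2, -0.6, -0.5]
width: 0.0351
```

Emit:
step_arm(
  steps=[
    {"gripper": 3, "travel": [0, 0, 0.1], "delta_rot": [0, 0, 0]},
    {"gripper": 3, "travel": [0, 0, 0.1], "delta_rot": [0, 0, 0]},
    {"gripper": 3, "travel": [0, 0, 0.1], "delta_rot": [0, 0, 0]},
    {"gripper": 3, "travel": [0, 0, 0], "delta_rot": [0, 0, 0]},
  ],
)

```text
clock: 10.1
eef_pos: [0.5841, -0.0017, 0.1038]
eef_rot: [180.0, 0.0, 89.9]
force: [-0.4, 0.7, -1.1]
width: 0.0354
```

Emit:
step_arm(
  steps=[
    {"gripper": 3, "travel": [0, 0, 0.1], "delta_rot": [0, 0, 0]},
    {"gripper": 3, "travel": [0, 0, 0.1], "delta_rot": [0, 0, 0]},
    {"gripper": 3, "travel": [0, 0, 0], "delta_rot": [0, 0, 0]},
  ],
)

```text
clock: 10.4
eef_pos: [0.5839, -0.0018, 0.1015]
eef_rot: [-180.0, -0.0, 89.9]
force: [-0.2, 0.5, 0.9]
width: 0.0354
```

Emit:
step_arm(
  steps=[
    {"gripper": 3, "travel": [0, 0, 0.1], "delta_rot": [0, 0, 0]},
    {"gripper": 3, "travel": [0, 0, 0.05], "delta_rot": [0, 0, 0]},
    {"gripper": 3, "travel": [0, 0, 0], "delta_rot": [0, 0, 0]},
  ],
)

```text
clock: 10.7
eef_pos: [0.5839, -0.0018, 0.0999]
eef_rot: [-180.0, 0.0, 89.9]
force: [-0.3, 0.6, 0.0]
width: 0.0351
```

Emit:
step_arm(
  steps=[
    {"gripper": 3, "travel": [0, 0, 0.08], "delta_rot": [0, 0, 0]},
    {"gripper": 3, "travel": [0, 0, 0.07], "delta_rot": [0, 0, 0]},
    {"gripper": 3, "travel": [0, 0, 0], "delta_rot": [0, 0, 0]},
  ],
)

```text
clock: 11.0
eef_pos: [0.5839, -0.0018, 0.0984]
eef_rot: [-180.0, 0.0, 89.9]
force: [-0.7, 0.1, -0.3]
width: 0.035
```

Emit:
step_arm(
  steps=[
    {"gripper": 3, "travel": [0, 0, 0.08], "delta_rot": [0, 0, 0]},
    {"gripper": 3, "travel": [0, 0, 0.02], "delta_rot": [0, 0, 0]},
    {"gripper": 3, "travel": [0, 0, 0], "delta_rot": [0, 0, 0]},
  ],
)

```text
clock: 11.3
eef_pos: [0.5839, -0.0018, 0.0975]
eef_rot: [-180.0, -0.0, 89.9]
force: [-0.0, 0.0, -0.4]
width: 0.0351
```

Emit:
step_arm(
  steps=[
    {"gripper": 3, "travel": [0, 0, 0.08], "delta_rot": [0, 0, 0]},
    {"gripper": 3, "travel": [0, 0, 0], "delta_rot": [0, 0, 0]},
  ],
)

```text
clock: 11.5
eef_pos: [0.584, -0.0018, 0.0969]
eef_rot: [180.0, 0.0, 89.9]
force: [-1.7, 0.4, 3.9]
width: 0.0353
```

Emit:
step_arm(
  steps=[
    {"gripper": 4, "travel": [0, 0, 0], "delta_rot": [0, 0, 0]},
    {"gripper": 4.6, "travel": [0, 0, 0], "delta_rot": [0, 0, 0]},
    {"gripper": 5.5, "travel": [0, 0, -1], "delta_rot": [0, 0, 0]},
    {"gripper": 5.5, "travel": [0, 0, -4], "delta_rot": [0, 0, 0]},
    {"gripper": 9.1, "travel": [0, 0, -4], "delta_rot": [0, 0, 0]},
  ],
)

```text
clock: 12.0
eef_pos: [0.5833, -0.0017, 0.1878]
eef_rot: [-179.9, -0.0, 89.9]
force: [0.6, 1.0, 0.2]
width: 0.0602
```

Emit:
step_arm(
  steps=[
    {"gripper": 9.1, "travel": [3.6, -1.7, 0], "delta_rot": [0, 0, 0]},
    {"gripper": 9.1, "travel": [3.6, -1.7, 0], "delta_rot": [0, 0, 0]},
    {"gripper": 9.1, "travel": [3.6, -1.7, 0], "delta_rot": [0, 0, 0]},
    {"gripper": 9.1, "travel": [3.6, -1.7, 0], "delta_rot": [0, 0, 0]},
    {"gripper": 9.1, "travel": [3.6, -1.7, 0], "delta_rot": [0, 0, 0]},
  ],
)

```text
clock: 12.5
eef_pos: [0.4984, 0.1796, 0.1876]
eef_rot: [180.0, -0.0, 89.9]
force: [1.2, 0.9, 0.4]
width: 0.0914
```

Emit:
step_arm(
  steps=[
    {"gripper": 9.1, "travel": [3.57, -1.6, 0], "delta_rot": [0, 0, 0]},
    {"gripper": 9.1, "travel": [0, 0, 0], "delta_rot": [0, 0, 0]},
    {"gripper": 9.1, "travel": [0, 0, 0], "delta_rot": [0, 0, 0]},
  ],
)

```text
clock: 12.8
eef_pos: [0.483, 0.2145, 0.1873]
eef_rot: [180.0, -0.0, 90.0]
force: [0.5, -0.2, -1.0]
width: 0.0915
```

```bash
python3 - <<'E'
from h import *
s=env.observe();print(s["eef_pos"],s["force"],s["width"])
a=get_image("scene");b=get_image("top")
def crop(im,c,n=50):
    x,y=map(int,c);h=n//2
    return cv2.resize(im[y-h:y+h,x-h:x+h],(400,400),interpolation=cv2.INTER_CUBIC)
cv2.imwrite("pics/m1.png",np.hstack([crop(a,(286,235)),crop(b,(253,203))]))
for n,im in(("top",b),("scene",a)):
    h=cv2.cvtColor(im,cv2.COLOR_BGR2HSV); cx,cy=(253,203) if n=="top" else (286,229)
    w=h[cy-12:cy+12,cx-10:cx+11]; m=((w[...,1]>150)&(w[...,0]<20)).astype(np.uint8)
    k,l,st,ce=cv2.connectedComponentsWithStats(m)
    for i in range(1,k):
        if st[i,4]>20:
            p=ce[i]+[cx-10,cy-12]; print(n,p,st[i],[np.round(onz(n,p,z),4) for z in(.104,.108)])
E
```

```text
[0.48303982 0.21454663 0.18732146] [ 0.49484111 -0.18276711 -0.98391006] 0.09147797726816785
top [253.07428571 199.98857143] [  3   2  15  15 175] [array([ 0.5849, -0.0018,  0.104 ]), array([ 0.5843, -0.002 ,  0.108 ])]
scene [285.2183908  228.24712644] [  2   5  16  14 174] [array([ 0.5843, -0.0025,  0.104 ]), array([ 5.878e-01, -4.000e-04,  1.080e-01])]
```

View pics/m1.png

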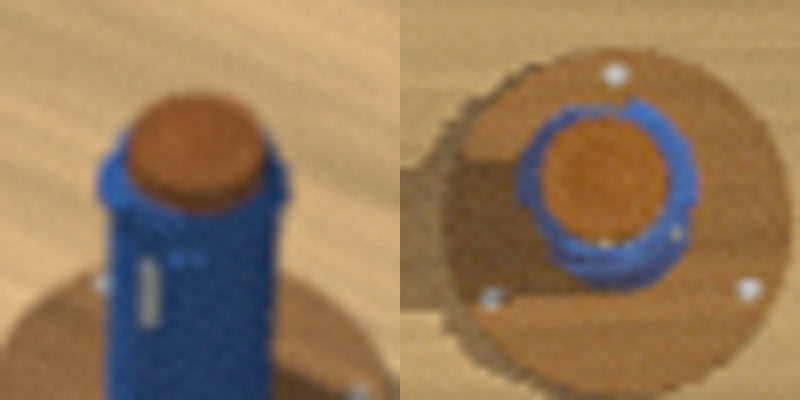

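```bash
python3 - <<'E'
from h import *
from scipy.optimize import minimize
t=np.linspace(0,2*np.pi,60)
imgs={}
S=8
for n in("scene","top"):
    a=np.mean([get_image(n).astype(float) for _ in range(3)],0).astype(np.float32)
    cx,cy=(286,229) if n=="scene" else (253,200)
    w=a[cy-13:cy+13,cx-13:cx+13]; f=(w[...,2]-w[...,0]) # red-blue
    imgs[n]=(f,cx-13,cy-13)
def mask(p,n):
    x,y,zb,ax,ay=p
    Rt=R.from_rotvec([ax,ay,0]).as_matrix(); f,ox,oy=imgs[n]
    m=np.zeros((26*S,26*S),np.uint8)
    pts=[]
    for r,h in((.018,.002),(.018,.016),(.011,.0175),(.006,.0195)):
        for q in t: 
            P=Rt@np.array([r*np.cos(q),r*np.sin(q),h])+[x,y,zb]; pts.append(P)
    pts=np.array([(proj(n,P)-[ox,oy]+.5)*S for P in pts],np.float32)
    cv2.fillConvexPoly(m,cv2.convexHull(pts).astype(np.int32),255)
    return cv2.resize(m,(26,26),interpolation=cv2.INTER_AREA)/255.
# note: bottom of lens hidden by rim: restrict scene rows via upper silhouette only
def cost(v,ns=("scene",)):
    p=(.5845+v[0]*1e-3,-.002+v[1]*1e-3,.090+v[2]*1e-3,v[3]*.05,v[4]*.05); c=0
    for n in ns:
        f,_,_=imgs[n]; g=np.clip((f+40)/120,0,1) # bg blue->0, amber->1
        m=mask(p,n)
        rows=slice(0,13) if n=="scene" else slice(0,26)
        c+=((m-g)[rows]**2).sum()
    return c
f=imgs["scene"][0]; np.set_printoptions(linewidth=200,precision=0,suppress=True)
print(f[3:24:1,2:25:1].astype(int))
E
```

```text
[[  75   76   75   75   76   76   75   76   77   78   77   76   78   76   77   76   77   76   76   77   78   77   80]
 [  77   75   75   74   75   75   76   75   75   78   78   78   78   78   79   78   76   77   75   76   77   77   78]
 [  79   77   78   75   76   76   77   77   78   78   81   83   80   79   80   78   79   79   76   76   76   75   76]
 [  78   78   77   78   78   79   83   88   86   85   88   89   91   89   88   84   80   79   78   78   78   77   76]
 [  81   80   77   80   85   88   93   93   93   91   94   93   91   92   93   91   87   81   78   77   79   78   77]
 [  81   77   71   80   89   91   93   96   95   98   98   95   94   93   90   92   92   86   79   76   78   77   78]
 [  75   60   54   77   90   94   98  102  101  102   99   97   97   92   90   89   90   86   76   67   74   77   75]
 [  53   17   46   84   91   95   99  101  101  100   98   98   95   94   92   89   91   89   66   47   67   76   76]
 [  24  -24   44   92   94   97  102  103  101  101   99   98   96   94   93   92   90   89   63   30   54   74   76]
 [  -4  -33   54   97   94   98  100  
[... 678 characters left out ...]
-98  -77  -36    2   30   48   58   63   62   62   63   63   60   53   44   23   -2  -33  -58  -65  -31   32]
 [ -98  -94  -82  -74  -51  -24    1   26   38   50   51   51   51   47   29    9  -20  -46  -58  -64  -52   -3   55]
 [ -59  -74  -71  -76  -74  -68  -50  -27  -17    3   11   10   11    2  -16  -36  -52  -62  -64  -64  -32   28   76]
 [ -37  -65  -66  -72  -73  -74  -72  -69  -69  -52  -46  -47  -46  -49  -56  -60  -61  -63  -64  -60  -16   45   81]
 [ -44  -71  -60  -63  -66  -73  -71  -70  -69  -66  -63  -64  -66  -63  -62  -62  -61  -62  -66  -55   -7   51   82]
 [ -56  -75  -65  -60  -62  -64  -65  -66  -65  -62  -61  -60  -61  -63  -58  -62  -60  -60  -61  -49    1   58   85]]
```

The lens sits in the cell and looks level: centred in the top crop at about (605,180), with the amber band even above the rim in the scene crop. Next is the ring.

Emit:
step_arm(
  steps=[
    {"gripper": 9.1, "travel": [0, -0.07, 4.5], "delta_rot": [0, 0, 0]},
    {"gripper": 9.1, "travel": [0, 0, 4.5], "delta_rot": [0, 0, 0]},
    {"gripper": 9.1, "travel": [0, 0, 4.5], "delta_rot": [0, 0, 0]},
    {"gripper": 9.1, "travel": [0, 0, 2], "delta_rot": [0, 0, 0]},
    {"gripper": 9.1, "travel": [0, 0, 0], "delta_rot": [0, 0, 0]},
  ],
)

```text
clock: 13.7
eef_pos: [0.4807, 0.213, 0.0291]
eef_rot: [-179.7, 0.1, 89.9]
force: [0.3, 0.2, 1.2]
width: 0.0907
```

Emit:
step_arm(
  steps=[
    {"gripper": 9.1, "travel": [0, 0, 1.4], "delta_rot": [0, 0, 0]},
    {"gripper": 9.1, "travel": [0, 0, 1.1], "delta_rot": [0, 0, 0]},
    {"gripper": 9.1, "travel": [0, 0, 0], "delta_rot": [0, 0, 0]},
  ],
)

```text
clock: 14.0
eef_pos: [0.4823, 0.2139, 0.0062]
eef_rot: [-180.0, 0.0, 89.9]
force: [-0.5, 0.8, 0.3]
width: 0.091
```

Emit:
step_arm(
  steps=[
    {"gripper": 7, "travel": [0, 0, 0], "delta_rot": [0, 0, 0]},
    {"gripper": 6.2, "travel": [0, 0, 0], "delta_rot": [0, 0, 0]},
    {"gripper": 5.5, "travel": [0, 0, 0], "delta_rot": [0, 0, 0]},
    {"gripper": 5.5, "travel": [0, 0, 0], "delta_rot": [0, 0, 0]},
    {"gripper": 5.5, "travel": [0, 0, 0], "delta_rot": [0, 0, 0]},
  ],
  force=25,
)

```text
clock: 14.5
eef_pos: [0.4827, 0.2141, 0.007]
eef_rot: [180.0, -0.0, 89.9]
force: [0.3, 0.1, 1.6]
width: 0.0615
```

Emit:
step_arm(
  steps=[
    {"gripper": 5.5, "travel": [0, 0, -1], "delta_rot": [0, 0, 0]},
    {"gripper": 5.5, "travel": [0, 0, -4], "delta_rot": [0, 0, 0]},
    {"gripper": 5.5, "travel": [0, 0, -5], "delta_rot": [0, 0, 0]},
    {"gripper": 5.5, "travel": [0, 0, -4], "delta_rot": [0, 0, 0]},
    {"gripper": 5.5, "travel": [0, 0, 0], "delta_rot": [0, 0, 0]},
  ],
)

```text
clock: 15.0
eef_pos: [0.4852, 0.2151, 0.1526]
eef_rot: [179.6, -0.2, 89.9]
force: [0.5, -0.0, -1.0]
width: 0.0618
```

Emit:
step_arm(
  steps=[
    {"gripper": 5.5, "travel": [-2.6, 1.2, 0], "delta_rot": [0, 0, 0]},
    {"gripper": 5.5, "travel": [-4, 1.9, 0], "delta_rot": [0, 0, 0]},
    {"gripper": 5.5, "travel": [-4, 1.9, 0], "delta_rot": [0, 0, 0]},
    {"gripper": 5.5, "travel": [-4, 1.9, 0], "delta_rot": [0, 0, 0]},
    {"gripper": 5.5, "travel": [-4, 1.9, 0], "delta_rot": [0, 0, 0]},
  ],
)

```text
clock: 15.5
eef_pos: [0.5704, 0.0262, 0.1467]
eef_rot: [-180.0, -0.0, 90.0]
force: [0.2, 0.9, -0.4]
width: 0.0619
```

Emit:
step_arm(
  steps=[
    {"gripper": 5.5, "travel": [-3, 1.35, 0], "delta_rot": [0, 0, 0]},
    {"gripper": 5.5, "travel": [0, 0, 0], "delta_rot": [0, 0, 0.135]},
    {"gripper": 5.5, "travel": [0, 0, 0], "delta_rot": [0, 0, 0.135]},
    {"gripper": 5.5, "travel": [0, 0, 0], "delta_rot": [0, 0, 0.135]},
    {"gripper": 5.5, "travel": [0, 0, 0], "delta_rot": [0, 0, 0]},
  ],
)

```text
clock: 16.0
eef_pos: [0.5833, -0.0022, 0.1465]
eef_rot: [-180.0, 0.0, 66.6]
force: [-0.2, -0.4, 0.0]
width: 0.0619
```

```bash
python3 - <<'E'
from h import *
s=env.observe();print(s["eef_pos"],s["eef_rot"],s["force"],s["ft_torque"],s["width"])
a=get_image("scene");b=get_image("top")
def crop(im,c,n=70):
    x,y=map(int,c);h=n//2
    return cv2.resize(im[y-h:y+h,x-h:x+h],(400,400),interpolation=cv2.INTER_CUBIC)
cv2.imwrite("pics/r1.png",np.hstack([crop(a,(286,220)),crop(b,(253,200))]))
E
```

```text
[ 0.58332529 -0.00219512  0.14653613] [-1.79961969e+02  1.44814002e-02  6.65988630e+01] [-0.20642259 -0.37199375  0.03640417] [-0.10033623  0.07210985  0.02092657] 0.06186012110444821
```

View pics/r1.png

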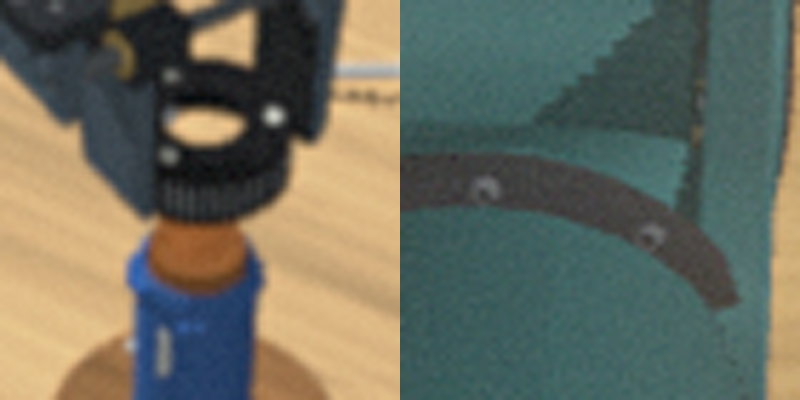

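The ring hangs level over the lamp. All three dots are visible in the scene crop, at (172,75), (273,117) and (170,157).

```bash
python3 - <<'E'
from h import *
a=np.mean([get_image("scene").astype(float) for _ in range(2)],0)
P=[]
for u in((172,75),(273,117),(170,157)):
    x,y=u[0]/5.714+251-.4,u[1]/5.714+185-.4; xi,yi=round(x),round(y); w=a[yi-2:yi+3,xi-2:xi+3].min(2); w=np.clip(w-np.median(w)-20,0,None); yy,xx=np.mgrid[yi-2:yi+3,xi-2:xi+3]
    p=((xx*w).sum()/w.sum(),(yy*w).sum()/w.sum()); P.append(onz("scene",p,.1685)[:2]); print(np.round(p,2),P[-1])
P=np.array(P);c=P.mean(0);print(c,[np.degrees(np.arctan2(*(q-c)[::-1]))for q in P],np.linalg.norm(P-c,axis=1))
# lamp column white bar & lens centre for reference
E
```

```text
[280.95 197.98] [ 0.57288365 -0.02150274]
[298.47 204.83] [0.57117823 0.01798975]
[280.17 211.77] [ 0.60791064 -0.00114049]
[ 0.58399084 -0.00155116] [np.float64(-119.10501289280744), np.float64(123.25211395815997), np.float64(0.9835859984408718)] [0.02283495 0.02336686 0.02392333]
```

Emit:
step_arm(
  steps=[
    {"gripper": 5.5, "travel": [0.02, 0.04, 2], "delta_rot": [0, 0, 0]},
    {"gripper": 5.5, "travel": [0, 0, 1.5], "delta_rot": [0, 0, 0]},
    {"gripper": 5.5, "travel": [0, 0, 0.7], "delta_rot": [0, 0, 0]},
    {"gripper": 5.5, "travel": [0, 0, 0], "delta_rot": [0, 0, 0]},
  ],
)

```text
clock: 16.6
eef_pos: [0.5834, -0.002, 0.1036]
eef_rot: [-179.9, 0.0, 66.8]
force: [-0.2, -0.1, -0.2]
width: 0.0613
```

Emit:
step_arm(
  steps=[
    {"gripper": 5.5, "travel": [0, 0, 0.1], "delta_rot": [0, 0, 0]},
    {"gripper": 5.5, "travel": [0, 0, 0.1], "delta_rot": [0, 0, 0]},
    {"gripper": 5.5, "travel": [0, 0, 0], "delta_rot": [0, 0, 0]},
  ],
)

```text
clock: 16.9
eef_pos: [0.5844, -0.0021, 0.1031]
eef_rot: [180.0, -0.0, 66.7]
force: [-0.5, -0.2, -0.2]
width: 0.0615
```

Emit:
step_arm(
  steps=[
    {"gripper": 5.5, "travel": [0, 0, 0.1], "delta_rot": [0, 0, 0]},
    {"gripper": 5.5, "travel": [0, 0, 0.05], "delta_rot": [0, 0, 0]},
    {"gripper": 5.5, "travel": [0, 0, 0], "delta_rot": [0, 0, 0]},
  ],
)

```text
clock: 17.2
eef_pos: [0.5842, -0.0021, 0.1013]
eef_rot: [180.0, -0.0, 66.7]
force: [0.9, -0.6, -1.0]
width: 0.0617
```

Emit:
step_arm(
  steps=[
    {"gripper": 5.5, "travel": [0, 0, 0.08], "delta_rot": [0, 0, 0]},
    {"gripper": 5.5, "travel": [0, 0, 0.07], "delta_rot": [0, 0, 0]},
    {"gripper": 5.5, "travel": [0, 0, 0], "delta_rot": [0, 0, 0]},
  ],
)

```text
clock: 17.5
eef_pos: [0.5841, -0.002, 0.0996]
eef_rot: [-180.0, 0.0, 66.7]
force: [0.6, -1.1, -0.8]
width: 0.0615
```

Emit:
step_arm(
  steps=[
    {"gripper": 5.5, "travel": [0, 0, 0.08], "delta_rot": [0, 0, 0]},
    {"gripper": 5.5, "travel": [0, 0, 0.07], "delta_rot": [0, 0, 0]},
    {"gripper": 5.5, "travel": [0, 0, 0], "delta_rot": [0, 0, 0]},
  ],
)

```text
clock: 17.8
eef_pos: [0.5841, -0.0021, 0.0981]
eef_rot: [-180.0, 0.0, 66.7]
force: [-0.4, -0.1, -0.8]
width: 0.0619
```

Emit:
step_arm(
  steps=[
    {"gripper": 5.5, "travel": [0, 0, 0.08], "delta_rot": [0, 0, 0]},
    {"gripper": 5.5, "travel": [0, 0, 0.07], "delta_rot": [0, 0, 0]},
    {"gripper": 5.5, "travel": [0, 0, 0], "delta_rot": [0, 0, 0]},
  ],
)

```text
clock: 18.1
eef_pos: [0.5841, -0.0021, 0.0966]
eef_rot: [-180.0, 0.0, 66.7]
force: [0.5, 0.1, -1.5]
width: 0.0615
```

Emit:
step_arm(
  steps=[
    {"gripper": 5.5, "travel": [0, 0, 0.08], "delta_rot": [0, 0, 0]},
    {"gripper": 5.5, "travel": [0, 0, 0.07], "delta_rot": [0, 0, 0]},
    {"gripper": 5.5, "travel": [0, 0, 0], "delta_rot": [0, 0, 0]},
  ],
)

```text
clock: 18.4
eef_pos: [0.5841, -0.0021, 0.0951]
eef_rot: [-180.0, 0.0, 66.7]
force: [0.2, -1.2, -0.1]
width: 0.0615
```

Emit:
step_arm(
  steps=[
    {"gripper": 5.5, "travel": [0, 0, 0.06], "delta_rot": [0, 0, 0]},
    {"gripper": 5.5, "travel": [0, 0, 0.06], "delta_rot": [0, 0, 0]},
    {"gripper": 5.5, "travel": [0, 0, 0], "delta_rot": [0, 0, 0]},
  ],
)

```text
clock: 18.7
eef_pos: [0.5841, -0.0021, 0.0939]
eef_rot: [-180.0, 0.0, 66.7]
force: [0.9, -0.5, 0.3]
width: 0.0615
```

Emit:
step_arm(
  steps=[
    {"gripper": 5.5, "travel": [0, 0, 0.05], "delta_rot": [0, 0, 0]},
    {"gripper": 5.5, "travel": [0, 0, 0.05], "delta_rot": [0, 0, 0]},
    {"gripper": 5.5, "travel": [0, 0, 0], "delta_rot": [0, 0, 0]},
  ],
)

```text
clock: 19.0
eef_pos: [0.5841, -0.0021, 0.0929]
eef_rot: [-180.0, 0.0, 66.7]
force: [1.2, -0.9, -0.4]
width: 0.0614
```

Emit:
step_arm(
  steps=[
    {"gripper": 5.5, "travel": [0, 0, 0.05], "delta_rot": [0, 0, 0]},
    {"gripper": 5.5, "travel": [0, 0, 0.03], "delta_rot": [0, 0, 0]},
    {"gripper": 5.5, "travel": [0, 0, 0], "delta_rot": [0, 0, 0]},
  ],
)

```text
clock: 19.3
eef_pos: [0.5842, -0.0021, 0.0922]
eef_rot: [-180.0, 0.0, 66.7]
force: [-0.1, -0.5, -0.7]
width: 0.0615
```

Emit:
step_arm(
  steps=[
    {"gripper": 5.5, "travel": [0, 0, 0.05], "delta_rot": [0, 0, 0]},
    {"gripper": 5.5, "travel": [0, 0, 0.03], "delta_rot": [0, 0, 0]},
    {"gripper": 5.5, "travel": [0, 0, 0], "delta_rot": [0, 0, 0]},
  ],
)

```text
clock: 19.6
eef_pos: [0.5842, -0.0021, 0.0914]
eef_rot: [-180.0, 0.0, 66.7]
force: [1.2, 0.4, -0.7]
width: 0.0615
```

Emit:
step_arm(
  steps=[
    {"gripper": 5.5, "travel": [0, 0, 0.05], "delta_rot": [0, 0, 0]},
    {"gripper": 5.5, "travel": [0, 0, 0.01], "delta_rot": [0, 0, 0]},
    {"gripper": 5.5, "travel": [0, 0, 0], "delta_rot": [0, 0, 0]},
  ],
)

```text
clock: 19.9
eef_pos: [0.5842, -0.002, 0.0908]
eef_rot: [-180.0, 0.0, 66.7]
force: [0.4, 0.1, -0.5]
width: 0.0613
```

Emit:
step_arm(
  steps=[
    {"gripper": 5.5, "travel": [0, 0, 0.05], "delta_rot": [0, 0, 0]},
    {"gripper": 5.5, "travel": [0, 0, 0], "delta_rot": [0, 0, 0]},
  ],
)

```text
clock: 20.1
eef_pos: [0.5843, -0.0021, 0.0905]
eef_rot: [180.0, -0.0, 66.7]
force: [-0.9, -0.2, 2.0]
width: 0.0612
```

Emit:
step_arm(
  steps=[
    {"gripper": 5.5, "travel": [0, 0, 0.05], "delta_rot": [0, 0, 0]},
    {"gripper": 5.5, "travel": [0, 0, 0], "delta_rot": [0, 0, 0]},
  ],
)

```text
clock: 20.3
eef_pos: [0.5842, -0.0021, 0.0901]
eef_rot: [-180.0, 0.0, 66.7]
force: [-2.6, -0.1, 7.6]
width: 0.0617
```

Emit:
step_arm(
  steps=[
    {"gripper": 5.5, "travel": [0, 0, 0.04], "delta_rot": [0, 0, 0]},
    {"gripper": 5.5, "travel": [0, 0, 0], "delta_rot": [0, 0, 0]},
  ],
)

```text
clock: 20.5
eef_pos: [0.5843, -0.0021, 0.0898]
eef_rot: [180.0, -0.0, 66.7]
force: [-3.7, 0.1, 8.9]
width: 0.0613
```

Emit:
step_arm(
  steps=[
    {"gripper": 5.5, "travel": [0, 0, -0.08], "delta_rot": [0, 0, 0]},
    {"gripper": 5.5, "travel": [0, 0, 0], "delta_rot": [0, 0, 0]},
    {"gripper": 5.5, "travel": [0, 0, 0], "delta_rot": [0, 0, 0]},
  ],
)

```text
clock: 20.8
eef_pos: [0.5842, -0.0021, 0.0903]
eef_rot: [180.0, -0.0, 66.7]
force: [-1.6, 0.3, 4.2]
width: 0.0613
```

Emit:
step_arm(
  steps=[
    {"gripper": 5.5, "travel": [0, 0, 0], "delta_rot": [0, 0, 0.06]},
    {"gripper": 5.5, "travel": [0, 0, 0], "delta_rot": [0, 0, 0.06]},
    {"gripper": 5.5, "travel": [0, 0, 0], "delta_rot": [0, 0, 0]},
  ],
)

```text
clock: 21.1
eef_pos: [0.5845, -0.0021, 0.0903]
eef_rot: [180.0, -0.0, 59.8]
force: [-0.7, -0.5, 3.2]
width: 0.0615
```

Emit:
step_arm(
  steps=[
    {"gripper": 5.5, "travel": [0, 0, 0], "delta_rot": [0, 0, 0.06]},
    {"gripper": 5.5, "travel": [0, 0, 0], "delta_rot": [0, 0, 0.06]},
    {"gripper": 5.5, "travel": [0, 0, 0], "delta_rot": [0, 0, 0]},
  ],
)

```text
clock: 21.4
eef_pos: [0.5844, -0.0021, 0.0903]
eef_rot: [180.0, -0.0, 53.0]
force: [-0.2, -0.4, 3.4]
width: 0.0616
```

Emit:
step_arm(
  steps=[
    {"gripper": 5.5, "travel": [0, 0, 0], "delta_rot": [0, 0, 0.05]},
    {"gripper": 5.5, "travel": [0, 0, 0], "delta_rot": [0, 0, 0.05]},
    {"gripper": 5.5, "travel": [0, 0, 0], "delta_rot": [0, 0, 0]},
  ],
)

```text
clock: 21.7
eef_pos: [0.5844, -0.0021, 0.0903]
eef_rot: [180.0, -0.0, 47.4]
force: [0.9, -1.0, 3.5]
width: 0.0617
```

Emit:
step_arm(
  steps=[
    {"gripper": 5.5, "travel": [0, 0, 0], "delta_rot": [0, 0, 0.05]},
    {"gripper": 5.5, "travel": [0, 0, 0], "delta_rot": [0, 0, 0]},
  ],
)

```text
clock: 21.9
eef_pos: [0.5844, -0.0021, 0.0903]
eef_rot: [180.0, -0.0, 44.5]
force: [0.8, 0.4, 4.2]
width: 0.0614
```

Emit:
step_arm(
  steps=[
    {"gripper": 5.5, "travel": [0, 0, 0], "delta_rot": [0, 0, 0.05]},
    {"gripper": 5.5, "travel": [0, 0, 0], "delta_rot": [0, 0, 0]},
  ],
)

```text
clock: 22.1
eef_pos: [0.5843, -0.0021, 0.0903]
eef_rot: [180.0, -0.0, 41.7]
force: [2.1, 0.4, 4.0]
width: 0.0616
```

Emit:
step_arm(
  steps=[
    {"gripper": 5.5, "travel": [0, 0, 0], "delta_rot": [0, 0, 0.03]},
    {"gripper": 5.5, "travel": [0, 0, 0], "delta_rot": [0, 0, 0]},
  ],
)

```text
clock: 22.3
eef_pos: [0.5843, -0.0021, 0.0903]
eef_rot: [180.0, -0.0, 40.0]
force: [0.1, -0.0, 3.9]
width: 0.0614
```

```bash
python3 -c "
from h import *
s=env.observe();print(s['force'],s['ft_torque'],s['eef_pos'])"
```

```text
[ 0.08341032 -0.02831126  3.85356734] [-0.09559344  0.00013472  0.01347058] [ 0.58427178 -0.00205349  0.09027096]
```

Emit:
step_arm(
  steps=[
    {"gripper": 5.5, "travel": [0, 0, 0], "delta_rot": [0, 0, 0.03]},
    {"gripper": 5.5, "travel": [0, 0, 0], "delta_rot": [0, 0, 0]},
  ],
)

```text
clock: 22.5
eef_pos: [0.5843, -0.0021, 0.0903]
eef_rot: [180.0, -0.0, 38.2]
force: [1.9, -0.7, 3.6]
width: 0.0617
```

Emit:
step_arm(
  steps=[
    {"gripper": 5.5, "travel": [0, 0, 0], "delta_rot": [0, 0, 0.03]},
    {"gripper": 5.5, "travel": [0, 0, 0], "delta_rot": [0, 0, 0]},
  ],
)

```text
clock: 22.7
eef_pos: [0.5842, -0.0022, 0.0901]
eef_rot: [180.0, 0.0, 36.5]
force: [1.9, -1.8, 1.1]
width: 0.0614
```

Emit:
step_arm(
  steps=[
    {"gripper": 5.5, "travel": [0, 0, 0], "delta_rot": [0, 0, 0.03]},
    {"gripper": 5.5, "travel": [0, 0, 0], "delta_rot": [0, 0, 0]},
  ],
)

```text
clock: 22.9
eef_pos: [0.5841, -0.0023, 0.09]
eef_rot: [180.0, 0.0, 34.8]
force: [1.3, -4.2, -1.8]
width: 0.0615
```

```bash
python3 -c "
from h import *
s=env.observe();print(s['force'],s['ft_torque'],s['eef_pos'])"
```

```text
[ 1.28104876 -4.22782827 -1.80973157] [-0.85694768 -0.30502294  0.16270641] [ 0.58413435 -0.00226081  0.09004465]
```

Emit:
step_arm(
  steps=[
    {"gripper": 5.5, "travel": [0, 0, 0.02], "delta_rot": [0, 0, 0.02]},
    {"gripper": 5.5, "travel": [0, 0, 0], "delta_rot": [0, 0, 0]},
  ],
)

```text
clock: 23.1
eef_pos: [0.5841, -0.0022, 0.0899]
eef_rot: [180.0, 0.0, 33.5]
force: [1.2, -4.7, -0.8]
width: 0.0617
```

Emit:
step_arm(
  steps=[
    {"gripper": 5.5, "travel": [0, 0, 0.03], "delta_rot": [0, 0, 0.02]},
    {"gripper": 5.5, "travel": [0, 0, 0], "delta_rot": [0, 0, 0]},
    {"gripper": 5.5, "travel": [0, 0, 0], "delta_rot": [0, 0, 0]},
  ],
)

```text
clock: 23.4
eef_pos: [0.5841, -0.0023, 0.0897]
eef_rot: [180.0, 0.0, 32.4]
force: [1.0, -5.3, 0.8]
width: 0.0614
```

```bash
python3 -c "
from h import *
s=env.observe();print(s['force'],s['ft_torque'],s['eef_pos'],s['eef_rot'])"
```

```text
[ 0.95175862 -5.31523831  0.75911062] [-1.03441392 -0.16623311  0.21513864] [ 0.58412161 -0.00227551  0.08970532] [1.79991247e+02 1.61978781e-02 3.24148112e+01]
```

Emit:
step_arm(
  steps=[
    {"gripper": 5.5, "travel": [0, 0, 0.005], "delta_rot": [0, 0, 0.01]},
    {"gripper": 5.5, "travel": [0, 0, 0], "delta_rot": [0, 0, 0]},
    {"gripper": 5.5, "travel": [0, 0, 0], "delta_rot": [0, 0, 0]},
  ],
)

```text
clock: 23.7
eef_pos: [0.5842, -0.0023, 0.0897]
eef_rot: [180.0, 0.0, 31.9]
force: [2.0, -4.3, 0.6]
width: 0.0616
```

Emit:
step_arm(
  steps=[
    {"gripper": 7, "travel": [0, 0, 0], "delta_rot": [0, 0, 0]},
    {"gripper": 9.1, "travel": [0, 0, 0], "delta_rot": [0, 0, 0]},
    {"gripper": 9.1, "travel": [0, 0, 0], "delta_rot": [0, 0, 0]},
    {"gripper": 9.1, "travel": [0, 0, 0], "delta_rot": [0, 0, 0]},
  ],
)

```text
clock: 24.1
eef_pos: [0.584, -0.0019, 0.0896]
eef_rot: [-180.0, 0.0, 31.8]
force: [-0.1, 0.4, -0.2]
width: 0.0899
```

Emit:
step_arm(
  steps=[
    {"gripper": 9.1, "travel": [0, 0, -1], "delta_rot": [0, 0, 0]},
    {"gripper": 9.1, "travel": [0, 0, -4], "delta_rot": [0, 0, 0]},
    {"gripper": 9.1, "travel": [0, 0, -4], "delta_rot": [0, 0, 0]},
    {"gripper": 9.1, "travel": [2.1, -3.4, 0], "delta_rot": [0, 0, 0]},
    {"gripper": 9.1, "travel": [2.1, -3.4, 0], "delta_rot": [0, 0, 0]},
  ],
)

```text
clock: 24.6
eef_pos: [0.5849, 0.0784, 0.1821]
eef_rot: [179.9, -0.2, 31.7]
force: [0.5, 0.6, -0.2]
width: 0.0909
```

Emit:
step_arm(
  steps=[
    {"gripper": 9.1, "travel": [2.1, -3.4, 0], "delta_rot": [0, 0, 0]},
    {"gripper": 9.1, "travel": [2.1, -3.4, 0], "delta_rot": [0, 0, 0]},
    {"gripper": 9.1, "travel": [2.1, -3.4, 0], "delta_rot": [0, 0, 0]},
    {"gripper": 9.1, "travel": [0, 0, 0], "delta_rot": [0, 0, 0]},
  ],
)

```text
clock: 25.0
eef_pos: [0.5838, 0.2015, 0.1806]
eef_rot: [-180.0, -0.1, 32.0]
force: [0.1, -0.4, -0.4]
width: 0.091
```

```bash
python3 - <<'E'
from h import *
for n in("scene","top"):
    a=np.mean([get_image(n).astype(float) for _ in range(3)],0).astype(np.float32)
    c=proj(n,(.584,-.002,.112)); x,y=np.round(c).astype(int)
    cr=cv2.resize(a[y-25:y+25,x-25:x+25],(400,400),interpolation=cv2.INTER_CUBIC)
    im=cr if n=="scene" else np.hstack([im,cr])
    w=a[y-12:y+12,x-13:x+14]; mx=w.max(2); mn=w.min(2)
    k,l,st,ce=cv2.connectedComponentsWithStats(((mn>95)&(mx-mn<50)).astype(np.uint8)); P=[]
    for i in range(1,k):
        yy,xx=np.nonzero(l==i); wt=mn[l==i]-60; p=(np.average(xx,weights=wt)+x-13,np.average(yy,weights=wt)+y-12)
        q=onz(n,p,.1115)[:2]; d=q-[.584,-.002]; print(n,np.round(p,1),st[i,4],np.round(q,4),np.degrees(np.arctan2(d[1],d[0])).round(1),np.linalg.norm(d).round(4))
cv2.imwrite("pics/f1.png",np.clip(im,0,255))
E
```

```text
scene [286.4 217.3] 7 [ 0.5621 -0.0137] -151.9 0.0248
scene [274.8 228.9] 10 [ 0.6042 -0.0151] -33.0 0.024
scene [295.2 230.2] 8 [0.5846 0.0212] 88.5 0.0232
top [258.5 190.8] 8 [ 0.6046 -0.0144] -31.0 0.024
top [242.  199.4] 7 [0.5853 0.0227] 86.9 0.0247
top [257.7 209.1] 7 [ 0.5633 -0.0125] -153.1 0.0233[ WARN:0@7.324] global loadsave.cpp:1063 imwrite_ Unsupported depth image for selected encoder is fallbacked to CV_8U.
```

View pics/f1.png

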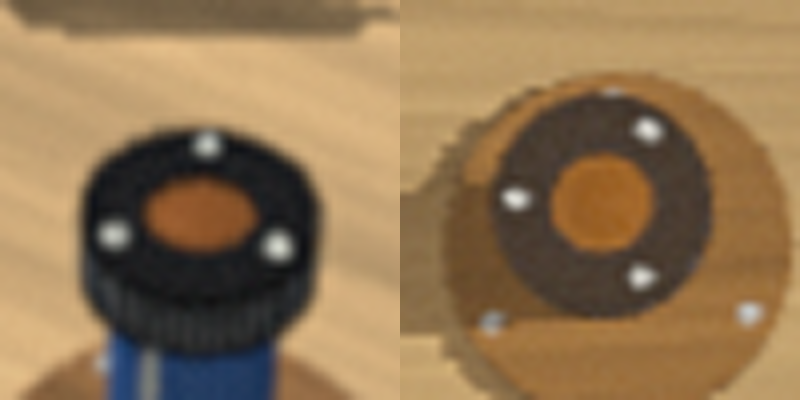

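The ring sits level and centred, with dots at about −32°, 88° and −152°. That matches the commanded turn within 1°, so it barely slipped in the grip. Handing in.

```bash
python3 -c "
from h import *
s=env.observe();print(s['clock'],s['force']);print(env.hand_in())"
```

```text
25.3 [ 0.19976608 -0.15028229  1.10660603]
the job is handed in; nothing more can be done
None
```

The lens is in the blue lamp, dome up and let go. The black ring is screwed on over it, and I handed the job in at 25.3 s. I never read the lens force directly; my estimates are 11–14 N, inside the 9–18 N band.

- **Lens:** It went in without resistance and met the seat about 7.5 mm below the rim. Afterwards it looked centred and level in both camera views, but my tilt check was only good to about 0.05 rad.
- **Ring:** It dropped straight through the thread gaps onto the lens, and the thread took load after about 0.5 rad. I then turned it about 0.11 rad further. The turn angle gives about 14 N on the lens, and the amount the ring sank gives about 11–12 N.
- **After letting go:** The ring stands level and within about 1 mm of the axis. Its dots match the commanded turn within about 1°, so any slip in the grip was small. The arm stands well clear.
- **What disagreed:** The fingertips were about 22 mm higher than the TCP reading and `env.tips_ahead` suggested. Three lens grasps therefore closed above the lens, the last pressing its shoulder with about 4 N, before the fourth held. I worked from the touched heights after that.
- **Crockery:** I touched none of it during the job, but I did not re-measure its positions at the end.

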